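# Charge the bench air manifold: cap the outlet, open the valve two turns and hold

## Robot

A 7-joint arm with a two-finger parallel gripper is mounted at the origin on the work surface. World frame = base frame: x ahead of the robot, y to its left, z up, the work surface at z = 0. Lengths are in m, angles in rad, forces in N, time in s.
With the tool pointing down it reaches from about 0.425 to 0.875 m from the base axis. Payload 4.7 kg.
Tool frame: the origin (TCP) lies between the finger pads; the fingertips stand ctrl.tip_reach ahead of it and the grasp point (between the pads) lies 5 mm behind it (ctrl.tip_reach is the distance from the TCP to the fingertips, in m); z points along the fingers, y is the direction in which the jaws open and shut (so a half turn about z gives the same grasp; the last joint's range is limited). The gripper opens to 87 mm and grips with 3 to 60 N. Pads are 19 mm wide; open, the fingers measure 117 mm over their backs; the gripper's body (75 mm by 190 mm) begins 51 mm behind the grasp point.
Start: joints at [1.253, 0.321, -0.07, 1.45, 0.023, 1.371, -0.057], TCP at [0.212, -0.615, 0.204] pointing down, gripper open.
Joint ranges: [-2.86, 2.86], [-0.3, 2.09], [-1.38, 1.24], [0.06, 2.45], [-1.56, 4.7], [0.09, 2.05], [-2.69, 2.69]. Speed limits (rad/s): [2.57, 2.57, 3.14, 3.14, 3.14, 3.14, 3.14].

## Interface

Orientations are given as a rotation vector (axis times angle).
In Python, from bench import ctrl gives the robot as it stands.
- The arm moves only by the shell command python3 -m handwheel 'ROWS' [FORCE]. ROWS is JSON, a list of rows, each a list of 7 numbers: the shift along the tool's x, y, z in mm, then the turn, a rotation vector about the tool's x, y, z in rad, then the gripper's target within -1 to 1 (shut at 1, half-way at 0, fully open at -1). In form: [[dx, dy, dz, ax, ay, az, grip], ...]. A call has 1 to 12 rows; each row is the pose to reach, as a shift and turn from the pose commanded when the call began, along the tool's axes at that moment; what a row does not reach only later rows make up. A row lasts 1/8 s, in which the tool goes at most 62.5 mm and 10.7 degrees, less where a joint would pass 70% of its speed; a pose out of reach is approached as far as the arm can. A call with a gripper value outside its range is refused whole. The fingers move at their own pace and stop on an object; FORCE is the grip in N (left out, the last holds). Time passes only in rows, so rows that repeat a pose let the fingers close. It gives the time, the measured TCP pose, the force and the opening at its end, in the units of the state.
- ctrl.get_state(): the state, without advancing time (a new reading comes with each control period).
- ctrl.get_image(name): name is "side" or "top"; returns the picture (400x640x3 uint8, red, green, blue); there is no depth.
- ctrl.camera_model(name): a dict with "mtx" (3x3 intrinsics, pixels), "xyz" and "orientation" of the camera in the world. Camera axes: x right, y up, looking along -z (the intrinsics and any distortion apply to the point x, -y, -z); pixel columns grow to the right and rows downward; lengths in m; the calibration is good to about 2 mm. A picture is of the moment at which its call begins. camera_model takes no time and is no camera call.
- ctrl.close_job(): hands the job in, once; it reports no verdict.
The state is a dict: "time": time; "joint_positions": joint angles; "qd": joint speeds; "joint_torque": joint torques, N m; "position": TCP position; "tool_rot": TCP orientation; "ft_force": force on the tool from outside, world axes, zero at the start; "torque": the same for the moment, N m; "grip_width": opening from 0.0 (shut) to 1.0 (fully open).
Only numpy, scipy, OpenCV 4.12 (cv2) and the standard library are available. Lean on these libraries where they do the work, as an engineer would, in place of code of your own. Each camera call takes 0.05 s, during which the arm holds its last target.

## Task

Charge the bench air manifold. First press shut the one hinged dust cap that has been left open on its three outlets, then run the valve handwheel clockwise down to its stop. From the stop back it off (anticlockwise) exactly two full turns, no further, and finish still gripping the wheel's handle there, so that the valve can be shut at once if anything leaks. Leave the other caps shut and do not disturb the spanner, the jar and the bracket lying about.

Things in the scene. Friction and masses are not known exactly. Their poses are not given: they have to be found in the camera images.
- wheel_hub (a point): Valve handwheel: plain cast aluminium, 100 mm diameter, three spokes, lying level on the upright stem of a brass globe valve. This point is on its vertical axis, on top of the hub nut, about 150 mm above the bench; the rim's top is 6 mm lower. Wheel and handle rise 3 mm per turn open. It turns with a steady 0.2 N m (5 N at the handle) and stays where it is left.
- handle: Upright black revolving handle on the wheel's rim, 52 mm long, 21 mm thick at the middle. It spins freely on its pin, so a gripper leading it round need not turn. Origin: the grip's centre, half-way up, 27 mm above wheel_hub and 42 mm from the wheel's axis; z up, x and y spin with it. Its lower end is 7 mm above the rim's top.
- wheel (a joint): Angle of the handwheel in rad: 0 = closed on the stop (fully clockwise seen from above), grows anticlockwise as the valve opens; 2 pi = 1 turn open, 4 pi = 2 turns. Somewhere between 0.3 and 1.45 turns open at the start; the other end stop is at 4 turns.
- mouth_a (a point): Mouth centre of one of three equal upright outlets (27 mm steel sleeves, 60 mm apart in a row on a square aluminium bar; the row's line passes through the wheel's axis; which is where varies), about 112 mm above the bench. z up, x square to the row and away from the robot. Its black dust cap is described under cap_a.
- mouth_b (a point): Mouth centre of another of the three outlets; same shape, height and axes as mouth_a.
- mouth_c (a point): Mouth centre of another of the three outlets; same shape, height and axes as mouth_a.
- cap_a (a joint): Angle in rad of the dust cap of mouth_a: a black 31 mm disc, 7 mm thick, hinged at mouth height 18.5 mm from that point along its +x, free edge 37 mm from the hinge. 0 = flat shut on the mouth (top 7 mm above it), 1.57 = upright, limit 2.0. Stiff hinge: a push of 1 N at the edge moves it, it stays where left. Smooth plastic.
- cap_b (a joint): The same for the dust cap of the outlet with mouth_b.
- cap_c (a joint): The same for the dust cap of the outlet with mouth_c.
- spanner: Bystander: steel spanner 170 mm long lying on the bench beyond the manifold; origin at the centre of its underside.
- flux_jar: Bystander: grey flux jar with a white lid, 56 mm diameter, 62 mm tall, standing on the robot's side of the manifold; origin at the centre of its underside.
- pivot_bracket: Bystander: small brass pivot bracket with a cross pin, 50 x 55 mm, 44 mm tall, on the robot's side of the manifold; origin at the centre of its underside.

How it is judged:
On the way, in this order (a step that is already met when the one before it is completed fails the run):
1. all three dust caps are shut (value of joint each of cap_a, cap_b, cap_c below 0.1 rad), for 0.2 s.
2. the valve is run down onto its stop (value of joint wheel below 0.08 rad), for 0.1 s.
3. the valve is backed off two turns with the handle gripped (value of joint wheel above 12.316 rad and contact force between the fingers and handle above 2 N), for 0.1 s.
At the end, for the whole second after the job is handed in: The wheel stands still two turns (within 0.25 rad, about 14 degrees) from its stop, after having been on the stop; the handle is between the gripper's fingers and gripped with more than 2 N; all three dust caps are shut (within 0.1 rad) (all of step 1 and all of step 3 and value of joint wheel below 12.816 rad and velocity of joint wheel between -0.05 and 0.05 rad/s and horizontal distance between the grasp point and handle below 0.014 m and distance between the grasp point and handle below 0.035 m); the arm keeps its last pose, push and grip.
It fails at once if the valve is opened more than 2.25 turns (value of joint wheel above 14.14 rad).
It fails at once if a bystander is disturbed (moved more than 30 mm) (distance of any of spanner, flux_jar, pivot_bracket from where it was at the start of the episode above 0.03 m).
It also fails if it takes over 72 s, if anything falls off the work surface, if the arm or the gripper's body presses on something with over 40 N, if the wrist force passes 120 N, or if a joint passes its speed limit or range.

## Working session

There is one attempt and no reset: what is moved stays moved. The work goes in short steps, Python scripts to look and compute and a shell command to move; the robot and the scene stay as the last step left them, time stands still between calls to the robot, and variables do not carry over. Pictures are saved under pics/ and viewed, and the job is handed in when it is done.

```bash
ls; mkdir -p pics
python3 - <<'E'
from bench import ctrl
import cv2
print(ctrl.get_state(), ctrl.tip_reach)
for n in ("side","top"):
    print(n,ctrl.camera_model(n))
    cv2.imwrite(f"pics/{n}0.png",ctrl.get_image(n)[:,:,::-1])
E
```

```text
pics
{'time': 0.0, 'joint_positions': array([ 1.25310747,  0.32182993, -0.07006694,  1.45166805,  0.02263865,
        1.37077521, -0.05691787]), 'qd': array([-1.20292258e-03,  1.21778470e-03,  8.53148115e-05, -1.75541533e-03,
        1.99214586e-04, -2.04050515e-04, -1.38865249e-03]), 'joint_torque': array([-4.98379013e-04, -4.91291034e+01, -4.04067300e-01, -3.12537825e+01,
       -6.39946223e-02,  4.35722864e-02,  1.47108813e-04]), 'position': array([ 0.21146637, -0.61402861,  0.2028604 ]), 'tool_rot': array([-3.09664633e+00, -5.18486854e-01,  7.06885691e-04]), 'ft_force': array([ 0.73434696,  0.1568115 , -0.71429522]), 'torque': array([0.01306681, 0.02612507, 0.00380647]), 'grip_width': 0.9971475193031644} 0.014
side {'mtx': array([[390.55320336,   0.        , 316.62265935],
       [  0.        , 390.55320336, 203.75726079],
       [  0.        ,   0.        ,   1.        ]]), 'xyz': array([0.36655661, 0.46829059, 0.63484387]), 'orientation': array([ 0.20269803, -1.05641137, -2.54131427])}
top {'mtx': array([[362.31770769,   0.        , 314.9311033 ],
       [  0.        , 362.31770769, 199.95852972],
       [  0.        ,   0.        ,   1.        ]]), 'xyz': array([0.49583324, 0.03413327, 0.81639801]), 'orientation': array([ 0.03208186, -0.08702637, -1.55268155])}
```

View pics/side0.png

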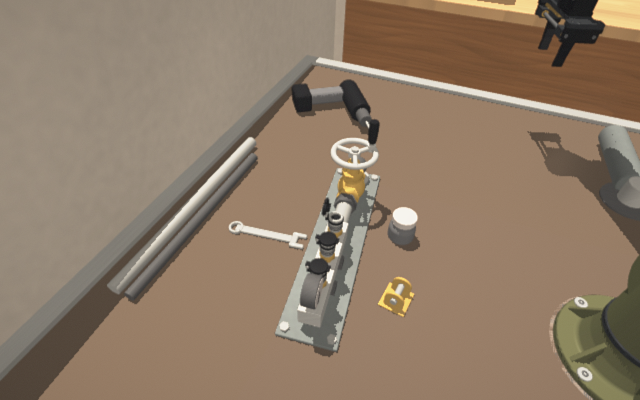

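View pics/top0.png

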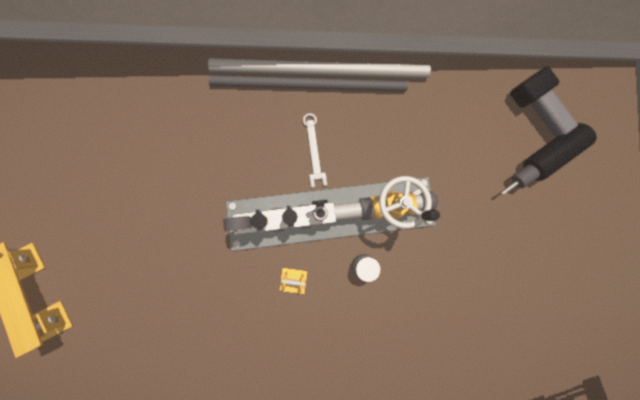

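The side and top views show the manifold row running left to right in the top view. The open cap is the outlet nearest the wheel, at about (320,212) in the top view. The wheel is at about (405,202) and the handle at about (430,215). Next I'll take enlarged crops.

Run:
```python
import cv2
a=cv2.imread('pics/side0.png')[130:330,270:430]; cv2.imwrite('pics/s_c.png',cv2.resize(a,None,fx=3,fy=3,interpolation=cv2.INTER_CUBIC))
a=cv2.imread('pics/top0.png')[165:265,220:460]; cv2.imwrite('pics/t_c.png',cv2.resize(a,None,fx=3.3333,fy=3.3333,interpolation=cv2.INTER_CUBIC))
```

```text
(no output)
```

View pics/s_c.png

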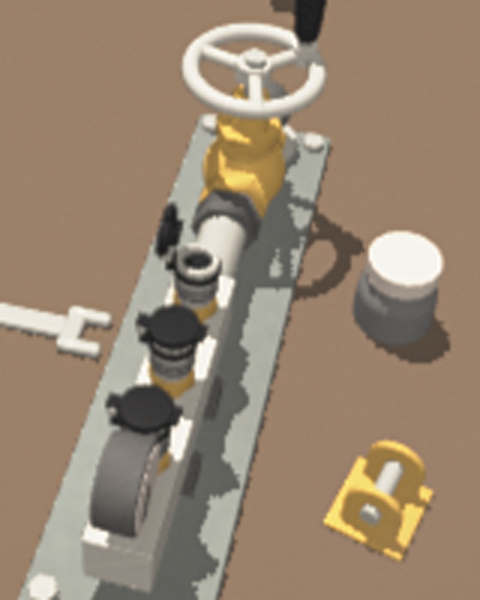

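View pics/t_c.png

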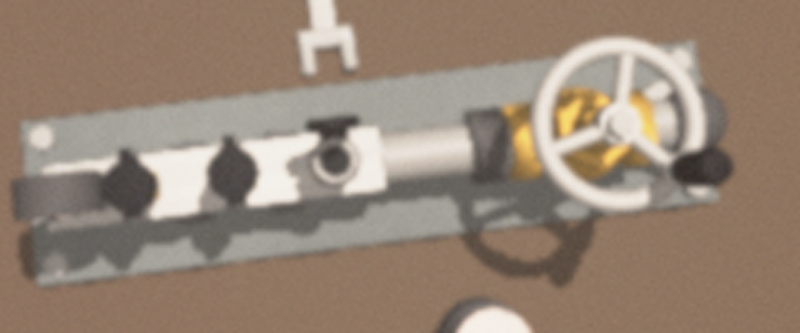

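```bash
cat > h.py <<'E'
import numpy as np, cv2
from bench import ctrl
from scipy.spatial.transform import Rotation as R
F=np.diag([1,-1,-1.])
def P(n):
    m=ctrl.camera_model(n); Rc=R.from_rotvec(m['orientation']).as_matrix()
    E=F@Rc.T
    return m['mtx']@np.c_[E,-E@np.array(m['xyz'])]
def tri(s,t):
    X=cv2.triangulatePoints(P('side'),P('top'),np.array(s,float).reshape(2,1),np.array(t,float).reshape(2,1)); X=(X[:3]/X[3])[:,0]
    return X,[np.round(proj(n,X)-np.array(p),1) for n,p in (('side',s),('top',t))]
def proj(n,X):
    u=P(n)@np.r_[X,1]; return u[:2]/u[2]
def ray(n,p,z):
    M=P(n); A=np.c_[M[:,0],M[:,1],-np.r_[p,1]]; s=np.linalg.solve(A,-(M[:,2]*z+M[:,3])); return np.r_[s[:2],z]
E
python3 - <<'E'
from h import *
np.set_printoptions(precision=4,suppress=True)
S=lambda x,y:(x/3+270-.33,y/3+130-.33)
T=lambda x,y:(x/3.3333+220-.35,y/3.3333+165-.35)
for k,s,t in [('hub',(256,58),(620,122)),('mo',(198,260),(335,160)),('cm',(174,327),(235,173)),('cf',(147,408),(130,186)),('capopen',(168,230),(333,126))]:
    print(k,*tri(S(*s),T(*t)))
print(ray('top',T(702,165),.177),ray('side',(374,131),.177))
for t in [(367,269),(293,281)]: print(ray('top',t,.06))
E
```

```text
hub [ 0.5467 -0.1587  0.1481] [array([-0.4, -0. ]), array([0.1, 0.5])]
mo [ 0.5249 -0.001   0.109 ] [array([-0.2, -0. ]), array([0.1, 0.2])]
cm [0.5166 0.0574 0.1127] [array([0., 0.]), array([-0., -0.])]
cf [0.5079 0.1177 0.1146] [array([-0., -0.]), array([0., 0.])]
capopen [0.5439 0.0016 0.1297] [array([0.1, 0. ]), array([-0. , -0.1])]
[ 0.5231 -0.1944  0.177 ] [ 0.52  -0.195  0.177]
[ 0.412  -0.1024  0.06  ]
[0.3858 0.0505 0.06  ]
```

```bash
cat >> h.py <<'E'
np.set_printoptions(precision=4,suppress=True)
N=np.array([.9902,.139,0]); HUB=np.array([.5467,-.1587,.148]); MO=np.array([.525,-.001,.110])
def rel(target,yaw=None):
    s=ctrl.get_state(); Rt=R.from_rotvec(s['tool_rot']); d=Rt.inv().apply(np.array(target)-s['position'])*1000
    out=np.round(d,1)
    if yaw is None: return out
    g=R.from_matrix(np.array([[np.cos(yaw),np.sin(yaw),0],[np.sin(yaw),-np.cos(yaw),0],[0,0,-1]]))
    return out,np.round((Rt.inv()*g).as_rotvec(),3)
E
python3 - <<'E'
from h import *
for s,t in [((365,128),(500,195)),((350,88),(588,135)),((302,97),(535,87))]: print(tri(s,t))
p=MO+.055*N; p[2]=.30
print(rel(p,np.arctan2(.139,.99)))
E
```

```text
(array([ 0.5826, -0.3935,  0.0443]), [array([3.2, 0.1]), array([-1.2, -4.3])])
(array([ 0.7165, -0.6209,  0.0184]), [array([-0.6, -0.1]), array([0.3, 0.9])])
(array([ 0.8241, -0.4935,  0.027 ]), [array([-0.2, -0. ]), array([0.1, 0.4])])
(array([ 550.1, -467.1,  -96.3]), array([-0.002,  0.   ,  0.192]))
```

```bash
python3 -m handwheel '[[0,0,-60,0,0,0,1],[100,-85,-97,0,0,0.1,1],[550,-467,-97,0,0,0.19,1],[550,-467,-97,0,0,0.19,1],[550,-467,-97,0,0,0.19,1],[550,-467,-97,0,0,0.19,1],[550,-467,-97,0,0,0.19,1],[550,-467,-97,0,0,0.19,1],[550,-467,-97,0,0,0.19,1],[550,-467,-97,0,0,0.19,1],[550,-467,-97,0,0,0.19,1],[550,-467,-97,0,0,0.19,1]]' 20
python3 - <<'E'
from h import *
p=MO+.055*N; p[2]=.154
print(rel(p,np.arctan2(.139,.99)))
E
```

```text
time: 1.6
position: [0.5615, -0.0239, 0.2997]
tool_rot: [3.133, 0.221, -0.0]
ft_force: [0.9, -0.1, -0.8]
grip_width: 0.005
(array([ 22.1, -27.8, 145.7]), array([0.001, 0.   , 0.002]))
```

```bash
python3 -m handwheel '[[0,0,0,0,0,0,1],[0,0,0,0,0,0,1]]'
python3 - <<'E'
from h import *
p=MO+.055*N; p[2]=.154
print(rel(p,np.arctan2(.139,.99)))
cv2.imwrite('pics/t1.png',cv2.resize(ctrl.get_image('top')[120:280,200:440,::-1],None,fx=3,fy=3))
cv2.imwrite('pics/s1.png',cv2.resize(ctrl.get_image('side')[50:330,220:460,::-1],None,fx=2,fy=2))
E
```

```text
time: 1.85
position: [0.5605, -0.026, 0.2992]
tool_rot: [3.133, 0.223, -0.002]
ft_force: [-0.1, -1.5, 0.3]
grip_width: 0.009
(array([ 23.6, -29.7, 145.2]), array([0.   , 0.001, 0.002]))
```

View pics/s1.png

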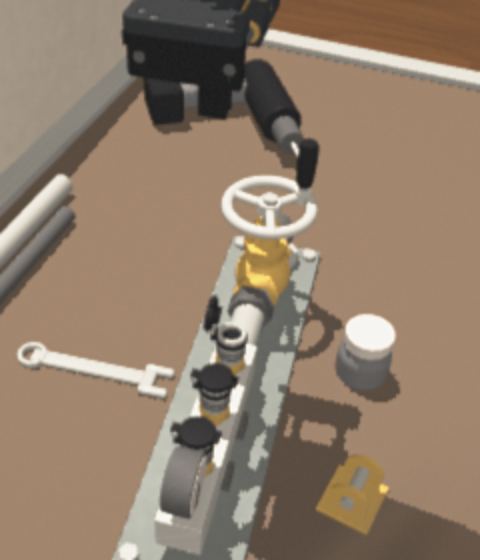

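Run:
```python
from h import *
p=ctrl.get_state()['position'];print(p,proj('side',p),proj('top',p))
```

```text
[ 0.5604 -0.0275  0.2995] [326.227  115.3518] [345.5465 183.2072]
```

View pics/t1.png

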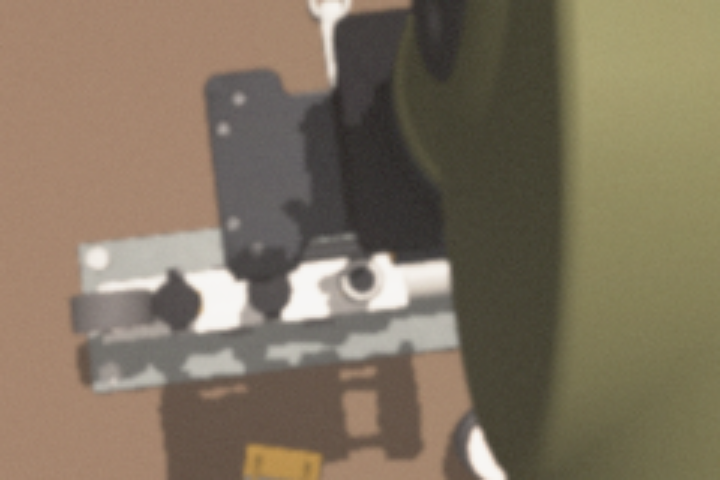

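```bash
python3 -m handwheel '[[0,0,0,0,0,0,1],[0,0,0,0,0,0,1]]'
python3 - <<'E'
from h import *
s=ctrl.get_state(); p=s['position'];print(p,s['qd'],s['grip_width'])
a=ctrl.get_image('side')[:,:,::-1].copy()
b=cv2.resize(a[50:200,240:440],None,fx=4,fy=4)
for k in (-.019,0,.014):
  q=R.from_rotvec(s['tool_rot']).apply([0,0,k])+p
  u=(proj('side',q)-[240,50])*4; cv2.circle(b,tuple(map(int,u)),4,(0,0,255),-1)
cv2.imwrite('pics/s2.png',b)
print(ctrl.get_state()['position'])
E
```

```text
time: 2.2
position: [0.5607, -0.0264, 0.2999]
tool_rot: [3.133, 0.22, 0.0]
ft_force: [0.3, 1.0, 0.7]
grip_width: 0.005
[ 0.5607 -0.0264  0.2999] [-0.0034  0.002  -0.0068 -0.0017 -0.0006 -0.0008 -0.0007] 0.004996304607246245
[ 0.5607 -0.0262  0.3   ]
```

View pics/s2.png

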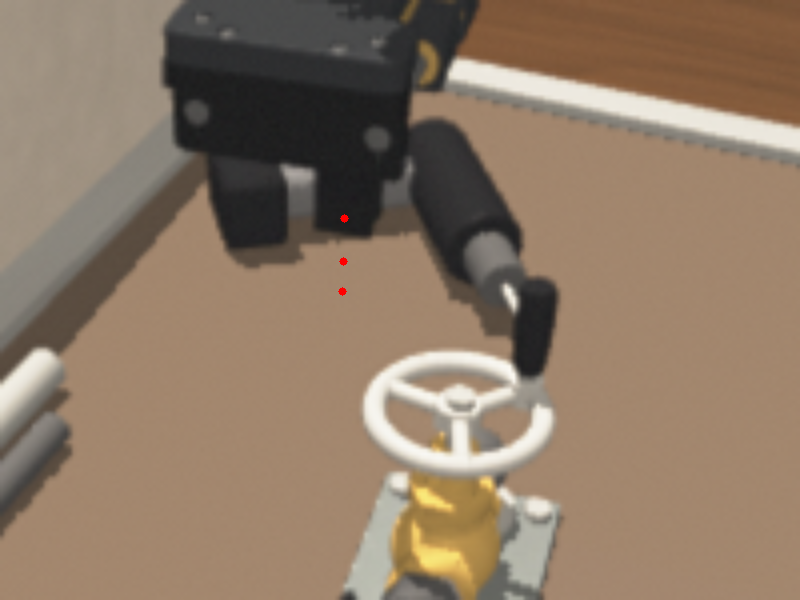

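Run:
```python
from h import *
print(ctrl.tip_reach)
p=np.array([.2115,-.614,.2029]);Rt=R.from_rotvec([-3.0966,-.5185,0])
a=cv2.imread('pics/side0.png');b=cv2.resize(a[0:110,500:640],None,fx=5,fy=5)
for k in (-.005,0,.014):
 for y in (-.0435,0,.0435):
  u=(proj('side',Rt.apply([0,y,k])+p)-[500,0])*5; cv2.circle(b,tuple(map(int,u)),4,(0,0,255),-1)
cv2.imwrite('pics/s3.png',b)
```

```text
0.014
```

View pics/s3.png

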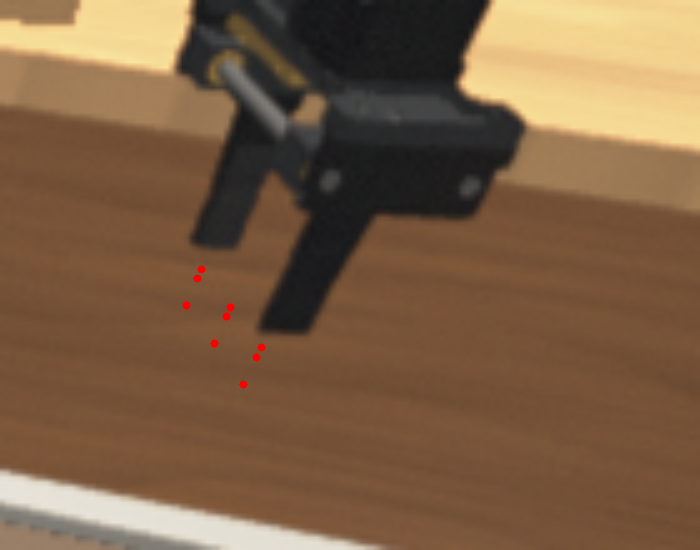

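Run:
```python
from h import *
a=cv2.imread('pics/side0.png')
b=cv2.resize(a,None,fx=1.25,fy=1.25)
t=np.linspace(0,2*np.pi,60)
for r in (.09,.1,.11):
 for k in t:
  u=proj('side',[r*np.cos(k),r*np.sin(k),0])*1.25
  cv2.circle(b,tuple(map(int,u)),1,(0,0,255),-1)
cv2.imwrite('pics/s4.png',b)
c=cv2.imread('pics/top0.png')
print(proj('side',[0,0,0]),proj('top',[0,0,0]))
```

```text
[623.8628 354.5475] [313.6111 459.5712]
```

View pics/s4.png

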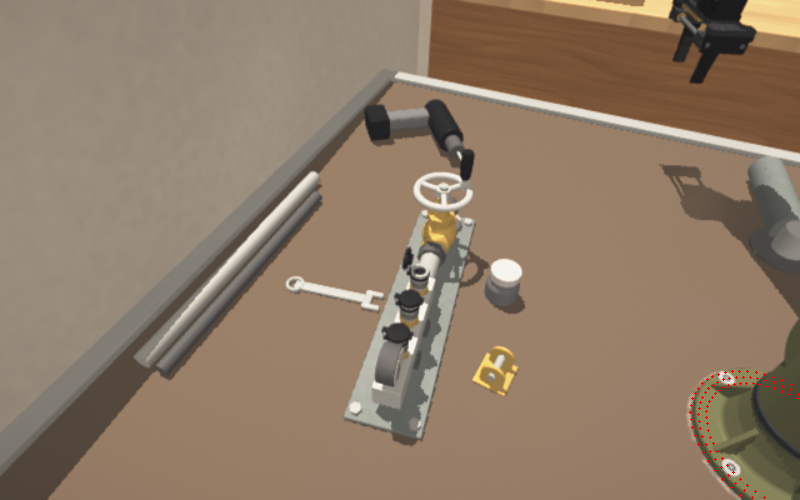

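Run:
```python
from h import *
for nm,p,rv in (('near',np.array([.5607,-.0264,.2999]),[3.133,.22,0]),('start',np.array([.2115,-.614,.2029]),[-3.0966,-.5185,0])):
 Rt=R.from_rotvec(rv)
 for k in (-.06,-.04,-.02,0,.014):
  for y in ((-.015,.015) if nm=='near' else (-.0435,-.0585,.0435,.0585)):
   print(nm,k,y,*[proj('side',Rt.apply([x,y,k])+p).round(1) for x in (-.0095,.0095)])
```

```text
near -0.06 -0.015 [330.8  85.6] [318.   83.7]
near -0.06 0.015 [335.7  76. ] [323.3  74.2]
near -0.04 -0.015 [330.3  98.1] [317.8  96.2]
near -0.04 0.015 [335.1  88.3] [323.   86.6]
near -0.02 -0.015 [329.8 110.1] [317.6 108.2]
near -0.02 0.015 [334.5 100.1] [322.7  98.3]
near 0 -0.015 [329.3 121.5] [317.4 119.5]
near 0 0.015 [333.9 111.4] [322.4 109.5]
near 0.014 -0.015 [329.  129.1] [317.3 127.2]
near 0.014 0.015 [333.6 118.9] [322.2 117.1]
start -0.06 -0.0435 [567.   46.9] [558.5  46.6]
start -0.06 -0.0585 [569.5  49.7] [560.9  49.3]
start -0.06 0.0435 [553.6  32. ] [545.7  31.7]
start -0.06 0.0585 [551.5  29.7] [543.6  29.3]
start -0.04 -0.0435 [563.   55.4] [554.6  55.1]
start -0.04 -0.0585 [565.4  58.3] [556.9  57.9]
start -0.04 0.0435 [550.1  40.2] [542.3  39.9]
start -0.04 0.0585 [548.   37.8] [540.3  37.5]
start -0.02 -0.0435 [559.1  63.7] [550.9  63.3]
start -0.02 -0.0585 [561.4  66.6] [553.1  66.2]
start -0.02 0.0435 [546.6  48.2] [538.9  47.9]
start -0.02 0.0585 [544.6  45.7] [537.   45.4]
start 0 -0.0435 [555.4  71.7] [547.3  71.3]
start 0 -0.0585 [557.6  74.6] [549.4  74.3]
start 0 0.0435 [543.3  55.9] [535.7  55.6]
start 0 0.0585 [541.4  53.4] [533.8  53.1]
start 0.014 -0.0435 [552.8  77.2] [544.8  76.8]
start 0.014 -0.0585 [555.   80.1] [546.9  79.7]
start 0.014 0.0435 [541.   61.2] [533.5  60.9]
start 0.014 0.0585 [539.1  58.7] [531.7  58.3]
```

Run:
```python
from h import *
a=ctrl.get_image('side')[:,:,::-1]
cv2.imwrite('pics/s5.png',cv2.resize(a[60:130,270:370],None,fx=8,fy=8,interpolation=cv2.INTER_CUBIC))
```

```text
(no output)
```

View pics/s5.png

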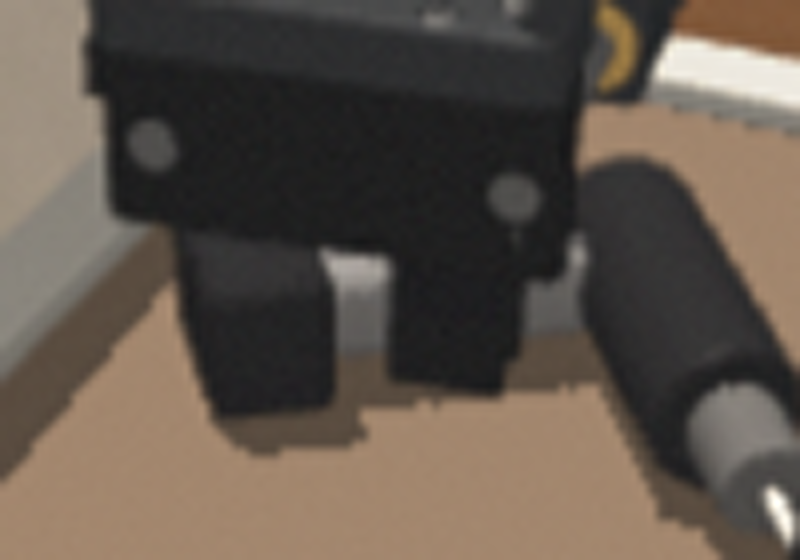

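The side view shows the shut fingertips at about (325,108), but the reported TCP puts them near (325,123). That is roughly 34 mm short along the tool. I'll descend behind the open cap and check this before touching anything.

```bash
python3 -m handwheel '[[24,-30,60,0,0,0,1],[24,-30,100,0,0,0,1],[24,-30,130,0,0,0,1],[24,-30,145,0,0,0,1],[24,-30,145,0,0,0,1],[24,-30,145,0,0,0,1]]'
python3 - <<'E'
from h import *
s=ctrl.get_state();p=s['position'];Rt=R.from_rotvec(s['tool_rot'])
a=ctrl.get_image('side')[:,:,::-1]
b=cv2.resize(a[140:240,270:390],None,fx=6,fy=6,interpolation=cv2.INTER_CUBIC)
for k,c in ((.014,(0,0,255)),(-.02,(0,255,0))):
 for x in(-.0095,.0095):
  for y in(-.015,.015):
   u=(proj('side',Rt.apply([x,y,k])+p)-[270,140]+.5)*6; cv2.circle(b,tuple(map(int,u)),3,c,-1)
cv2.imwrite('pics/s6.png',b)
a=ctrl.get_image('top')[:,:,::-1]
cv2.imwrite('pics/t6.png',cv2.resize(a[100:280,200:440],None,fx=3,fy=3))
E
```

```text
time: 3.05
position: [0.5815, 0.0077, 0.1564]
tool_rot: [3.133, 0.222, 0.004]
ft_force: [0.6, -0.0, 0.4]
grip_width: 0.006
```

View pics/s6.png

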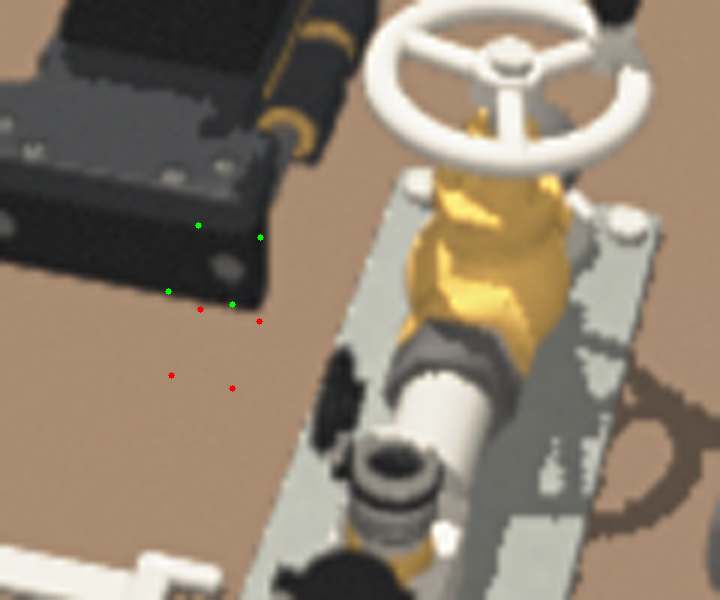

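View pics/t6.png

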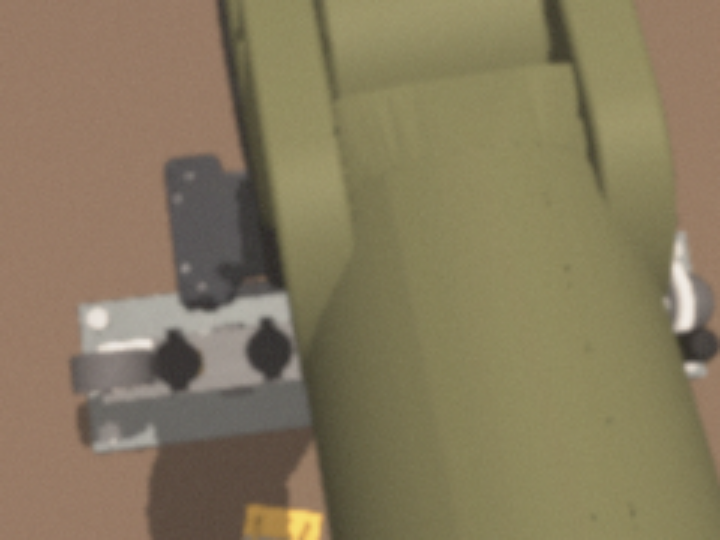

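Run:
```python
from h import *
s=ctrl.get_state();p=s['position'];Rt=R.from_rotvec(s['tool_rot'])
for k in (-.056,-.076,-.09): print(k,[((proj('side',Rt.apply([x,-.095,k])+p)-[270,140]+.5)*6).round() for x in (-.0375,.0375)])
```

```text
-0.056 [array([250., 431.]), array([-32., 372.])]
-0.076 [array([251., 374.]), array([-38., 315.])]
-0.09 [array([251., 333.]), array([-43., 274.])]
```

Run:
```python
from h import *
s=ctrl.get_state();p=s['position'];Rt=R.from_rotvec(s['tool_rot'])
for k in (-.056,-.076,-.09,-.13): print(k,[((proj('top',Rt.apply([x,-.095,k])+p)-[200,100]+.5)*3).round() for x in (-.0375,.0375)])
# triangulate body corner: side bottom right corner; top corner near
print(tri((270+262/6-.5,140+308/6-.5),(200+185/3-.5,100+305/3-.5)))
```

```text
-0.056 [array([196., 319.]), array([181., 186.])]
-0.076 [array([192., 317.]), array([176., 179.])]
-0.09 [array([189., 315.]), array([173., 174.])]
-0.13 [array([181., 310.]), array([163., 159.])]
(array([0.5315, 0.0967, 0.2549]), [array([-2.4, -0.4]), array([0.7, 2.5])])
```

```bash
python3 -m handwheel '[[0,0,30,0,0,0,1],[0,0,38,0,0,0,1],[0,0,38,0,0,0,1]]'
python3 - <<'E'
from h import *
s=ctrl.get_state();p=s['position'];Rt=R.from_rotvec(s['tool_rot'])
a=ctrl.get_image('side')[:,:,::-1]
b=cv2.resize(a[140:240,270:390],None,fx=6,fy=6,interpolation=cv2.INTER_CUBIC)
for k,c in ((.014,(0,0,255)),(-.02,(0,255,0))):
 for x in(-.0095,.0095):
  for y in(-.015,.015):
   u=(proj('side',Rt.apply([x,y,k])+p)-[270,140]+.5)*6; cv2.circle(b,tuple(map(int,u)),3,c,-1)
cv2.imwrite('pics/s7.png',b)
E
```

```text
time: 3.52
position: [0.5804, 0.0076, 0.117]
tool_rot: [3.134, 0.223, -0.0]
ft_force: [-0.2, -0.1, -0.4]
grip_width: 0.004
```

View pics/s7.png

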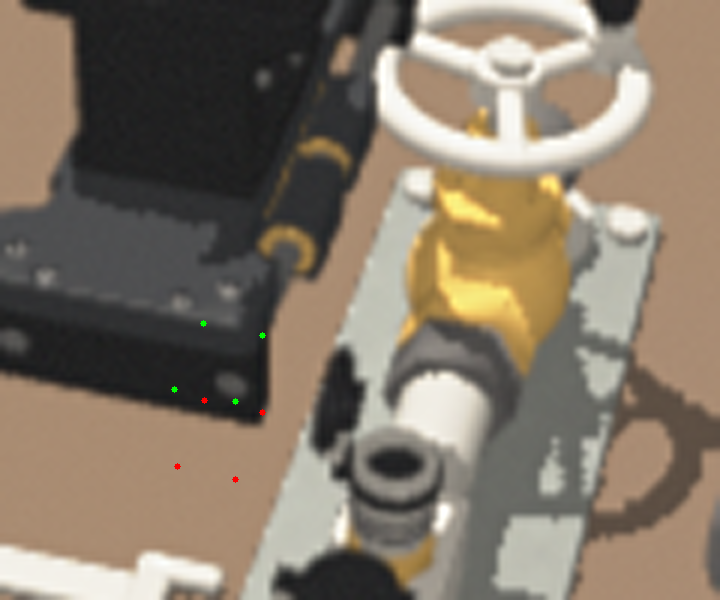

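```bash
python3 -m handwheel '[[-10,0,0,0,0,0,1],[-18,0,0,0,0,0,1],[-24,0,0,0,0,0,1],[-30,0,0,0,0,0,1],[-30,0,0,0,0,0,1]]'
python3 - <<'E'
from h import *
a=ctrl.get_image('side')[:,:,::-1]
b=cv2.resize(a[140:240,270:390],None,fx=6,fy=6,interpolation=cv2.INTER_CUBIC)
cv2.imwrite('pics/s8.png',b)
E
```

```text
time: 4.2
position: [0.5503, 0.0032, 0.117]
tool_rot: [3.133, 0.222, -0.0]
ft_force: [0.2, -0.1, 0.6]
grip_width: 0.003
```

View pics/s8.png

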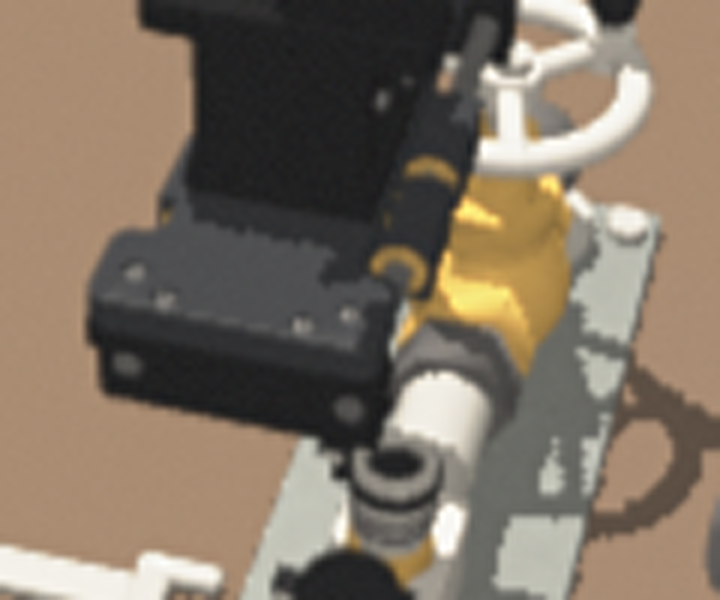

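```bash
python3 -m handwheel '[[-8,0,0,0,0,0,1],[-16,0,0,0,0,0,1],[-24,0,0,0,0,0,1],[-30,0,0,0,0,0,1],[-30,0,0,0,0,0,1]]'
python3 - <<'E'
from h import *
a=ctrl.get_image('side')[:,:,::-1]
b=cv2.resize(a[140:240,270:390],None,fx=6,fy=6,interpolation=cv2.INTER_CUBIC)
cv2.imwrite('pics/s9.png',b)
E
```

```text
time: 4.88
position: [0.5204, -0.0011, 0.1168]
tool_rot: [3.133, 0.222, -0.001]
ft_force: [0.2, -0.2, -0.0]
grip_width: 0.006
```

View pics/s9.png

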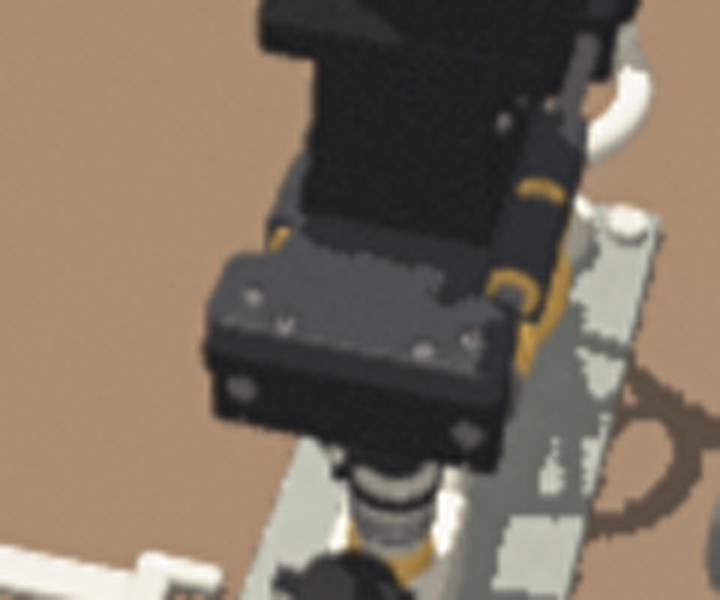

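```bash
python3 -m handwheel '[[0,0,5,0,0,0,1],[0,0,10,0,0,0,1],[0,0,13,0,0,0,1],[0,0,13,0,0,0,1]]'; python3 -m handwheel '[[0,0,2,0,0,0,1],[0,0,4,0,0,0,1],[0,0,4,0,0,0,1]]'
```

```text
time: 5.42
position: [0.5208, -0.0007, 0.1033]
tool_rot: [-3.133, -0.223, 0.001]
ft_force: [-0.2, -0.1, -0.0]
grip_width: 0.006
time: 5.8
position: [0.5211, -0.0008, 0.1008]
tool_rot: [3.133, 0.223, 0.0]
ft_force: [-2.3, 0.2, 6.4]
grip_width: 0.006
```

```bash
python3 -m handwheel '[[0,0,1.5,0,0,0,1],[0,0,1.5,0,0,0,1]]';python3 -m handwheel '[[0,0,2,0,0,0,1],[0,0,2,0,0,0,1]]'
```

```text
time: 6.05
position: [0.5212, -0.0008, 0.1006]
tool_rot: [3.132, 0.222, -0.0]
ft_force: [-6.3, -0.7, 15.3]
grip_width: 0.01
time: 6.3
position: [0.5212, -0.0008, 0.1003]
tool_rot: [3.131, 0.222, -0.0]
ft_force: [-11.3, -1.4, 26.4]
grip_width: 0.001
```

```bash
python3 -m handwheel '[[0,0,-50,0,0,0,1],[0,0,-100,0,0,0,1],[0,0,-150,0,0,0,1],[40,60,-150,0,0,0,-1],[60,120,-150,0,0,0,-1],[60,170,-150,0,0,0,-1],[60,170,-150,0,0,0,-1]]'
python3 - <<'E'
from h import *
a=ctrl.get_image('side')[:,:,::-1]
b=cv2.resize(a[70:270,240:440],None,fx=3,fy=3,interpolation=cv2.INTER_CUBIC)
cv2.imwrite('pics/s10.png',b)
a=ctrl.get_image('top')[:,:,::-1]
cv2.imwrite('pics/t10.png',cv2.resize(a[150:270,210:450],None,fx=3.333,fy=3.333))
E
```

```text
time: 7.18
position: [0.6039, -0.1683, 0.2446]
tool_rot: [3.133, 0.206, -0.003]
ft_force: [-0.5, 0.5, -0.7]
grip_width: 0.374
```

View pics/s10.png

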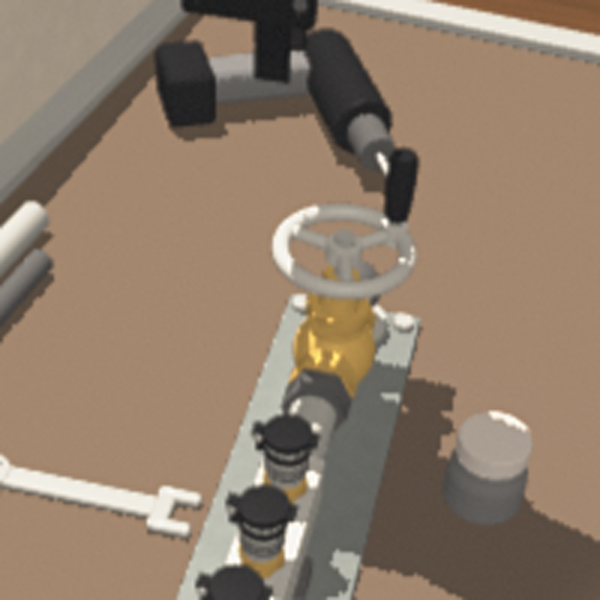

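View pics/t10.png

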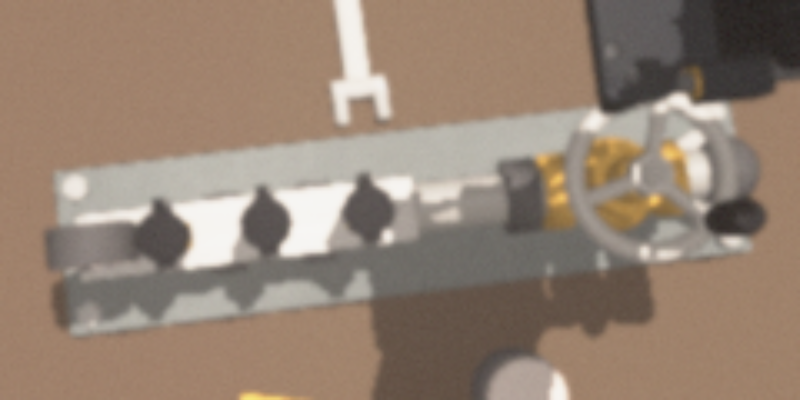

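Run:
```python
from h import *
h,r=tri((373.3,131.4),(430.8,214.5));print(h,r)
g=h.copy(); d=g-HUB;print(np.linalg.norm(d[:2]),np.degrees(np.arctan2(d[1],d[0])))
print(ctrl.get_state()['position'])
g=np.array([h[0],h[1],.25]);print(rel(g,.14));
```

```text
[ 0.5221 -0.1964  0.1746] [array([-0.2, -0. ]), array([0.1, 0.3])]
0.04498614945947718 -123.16395243884973
[ 0.6043 -0.161   0.2456]
(array([-86.4,  23.5,  -4.3]), array([-0.001,  0.001,  0.   ]))
```

```bash
python3 -m handwheel '[[-40,12,-4,0,0,0,-1],[-86,23,-4,0,0,0,-1],[-86,23,-4,0,0,0,-1],[-86,23,-4,0,0,0,-1],[-86,23,-4,0,0,0,-1]]'
python3 - <<'E'
from h import *
print(rel([.5225,-.195,.141],.14))
a=ctrl.get_image('side')[:,:,::-1]
b=cv2.resize(a[70:200,290:440],None,fx=5,fy=5,interpolation=cv2.INTER_CUBIC)
cv2.imwrite('pics/s11.png',b)
E
```

```text
time: 7.9
position: [0.5237, -0.1937, 0.2505]
tool_rot: [-3.133, -0.227, -0.001]
ft_force: [0.5, -0.2, 0.1]
grip_width: 0.98
(array([ -1.4,   1.1, 109.5]), array([-0.   , -0.001,  0.005]))
```

View pics/s11.png

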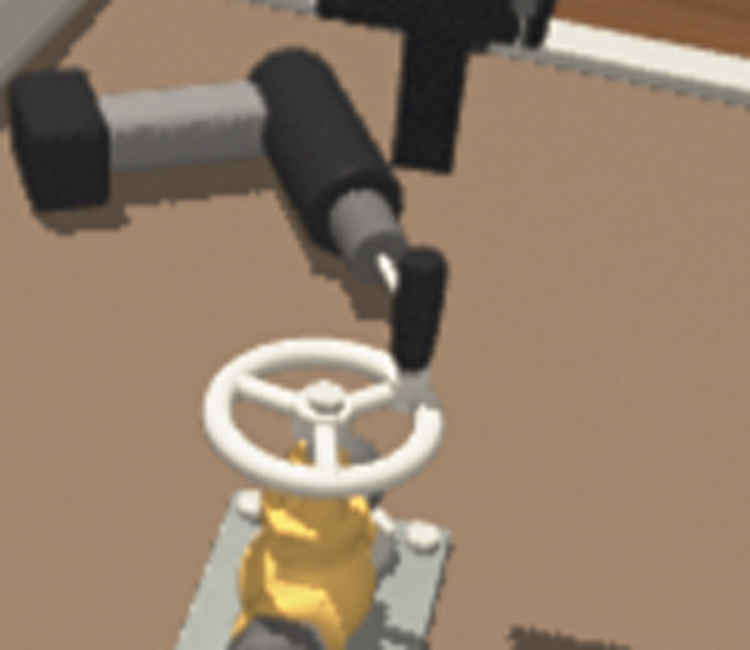

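```bash
python3 -m handwheel '[[-1,1,40,0,0,0,-1],[-1,1,80,0,0,0,-1],[-1,1,109,0,0,0,-1],[-1,1,109,0,0,0,-1],[-1,1,109,0,0,0,-1]]'
python3 - <<'E'
from h import *
print(rel([.5225,-.195,.141],.14))
a=ctrl.get_image('side')[:,:,::-1]
b=cv2.resize(a[70:200,290:440],None,fx=5,fy=5,interpolation=cv2.INTER_CUBIC)
cv2.imwrite('pics/s12.png',b)
a=ctrl.get_image('top')[:,:,::-1]
cv2.imwrite('pics/t12.png',cv2.resize(a[150:270,330:530],None,fx=4,fy=4))
E
```

```text
time: 8.57
position: [0.5229, -0.1964, 0.1425]
tool_rot: [3.133, 0.224, 0.003]
ft_force: [0.4, 1.1, -0.2]
grip_width: 1.004
(array([-0.2, -1.4,  1.5]), array([ 0.   , -0.002,  0.003]))
```

View pics/s12.png

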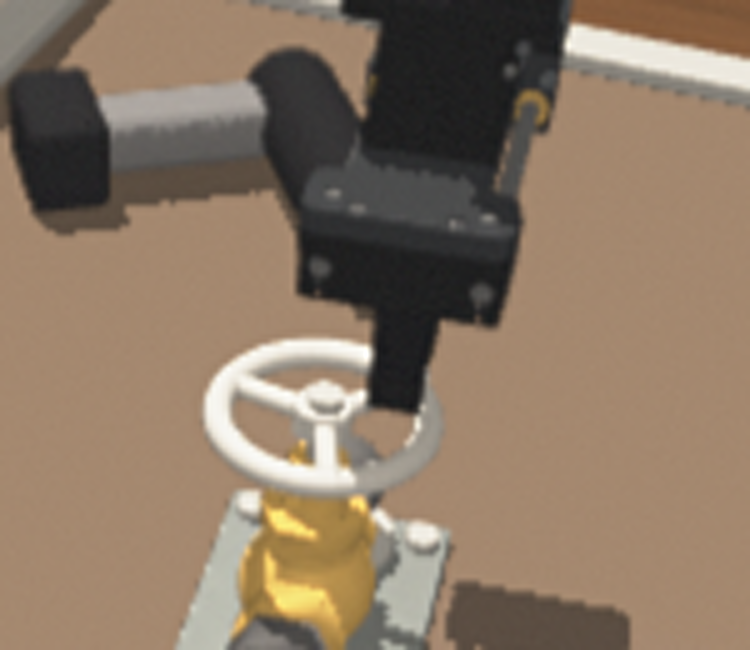

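```bash
python3 -m handwheel '[[0,0,0,0,0,0,1],[0,0,0,0,0,0,1],[0,0,0,0,0,0,1],[0,0,0,0,0,0,1],[0,0,0,0,0,0,1],[0,0,0,0,0,0,1]]' 35
python3 - <<'E'
from h import *
s=ctrl.get_state();print(s['grip_width']*87,s['position'],s['torque'])
a=ctrl.get_image('side')[:,:,::-1]
b=cv2.resize(a[70:200,290:440],None,fx=5,fy=5,interpolation=cv2.INTER_CUBIC)
cv2.imwrite('pics/s13.png',b)
E
```

```text
time: 9.43
position: [0.5217, -0.1967, 0.1413]
tool_rot: [3.134, 0.222, -0.0]
ft_force: [0.1, 0.4, -0.4]
grip_width: 0.404
35.149253994571055 [ 0.5217 -0.1967  0.1413] [-0.0077  0.048  -0.0031]
```

View pics/s13.png

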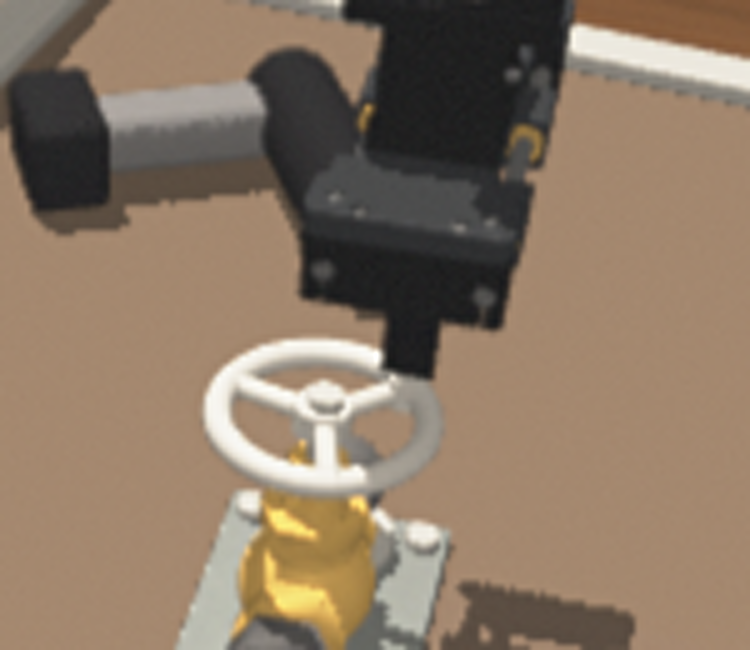

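```bash
python3 -m handwheel '[[0,0,0,0,0,0,1],[0,0,0,0,0,0,1],[0,0,0,0,0,0,1],[0,0,0,0,0,0,1]]' 35
```

```text
time: 9.98
position: [0.5215, -0.1938, 0.1411]
tool_rot: [-3.13, -0.225, 0.002]
ft_force: [-0.7, 6.4, 1.2]
grip_width: 0.224
```

```bash
cat > rows.py <<'E'
import sys; from h import *
# args: cmd_x cmd_y centre_x centre_y r th0(deg) step n ; prints dx dy dz in mm
cx,cy,hx,hy,r,t0,st,n=map(float,sys.argv[1:9]); psi=.1421
X=np.array([np.cos(psi),np.sin(psi)]);Y=np.array([np.sin(psi),-np.cos(psi)])
o=[]
for i in range(1,int(n)+1):
    t=np.radians(t0+st*i); q=np.array([hx+r*np.cos(t),hy+r*np.sin(t)]); d=(q-[cx,cy])*1000
    o.append([round(d@X,1),round(d@Y,1),round(-3*st*i/360,1),0,0,0,1])
print(str(o).replace(' ','').replace('np.float64(','').replace(')',''));print('end',q)
E
python3 rows.py .5222 -.1964 .5467 -.1587 .0425 -124 -12 6
```

```text
[[-4.9,-9.0,0.1,0,0,0,1],[-9.3,-16.7,0.2,0,0,0,1],[-12.0,-25.1,0.3,0,0,0,1],[-12.9,-34.0,0.4,0,0,0,1],[-12.0,-42.8,0.5,0,0,0,1],[-9.2,-51.2,0.6,0,0,0,1]]
end [ 0.5058 -0.147 ]
```

```bash
python3 -m handwheel '[[-4.9,-9.0,0.1,0,0,0,1],[-9.3,-16.7,0.2,0,0,0,1],[-12.0,-25.1,0.3,0,0,0,1],[-12.9,-34.0,0.4,0,0,0,1],[-12.0,-42.8,0.5,0,0,0,1],[-9.2,-51.2,0.6,0,0,0,1]]'
python3 rows.py .5058 -.147 .5467 -.1587 .0425 -196 -12 12;  python3 - <<'E'
from h import *
a=ctrl.get_image('side')[:,:,::-1]
b=cv2.resize(a[70:200,290:440],None,fx=5,fy=5,interpolation=cv2.INTER_CUBIC)
cv2.imwrite('pics/s14.png',b)
E
```

```text
time: 10.72
position: [0.5054, -0.1505, 0.1409]
tool_rot: [3.129, 0.219, 0.002]
ft_force: [2.4, -7.7, -3.4]
grip_width: 0.226
[[4.5,-7.7,0.1,0,0,0,1],[10.5,-14.3,0.2,0,0,0,1],[17.7,-19.5,0.3,0,0,0,1],[25.8,-23.1,0.4,0,0,0,1],[34.5,-24.9,0.5,0,0,0,1],[43.4,-24.9,0.6,0,0,0,1],[52.1,-23.0,0.7,0,0,0,1],[60.2,-19.4,0.8,0,0,0,1],[67.3,-14.1,0.9,0,0,0,1],[73.3,-7.5,1.0,0,0,0,1],[77.7,0.2,1.1,0,0,0,1],[80.4,8.6,1.2,0,0,0,1]]
end [ 0.5866 -0.1442]
```

View pics/s14.png

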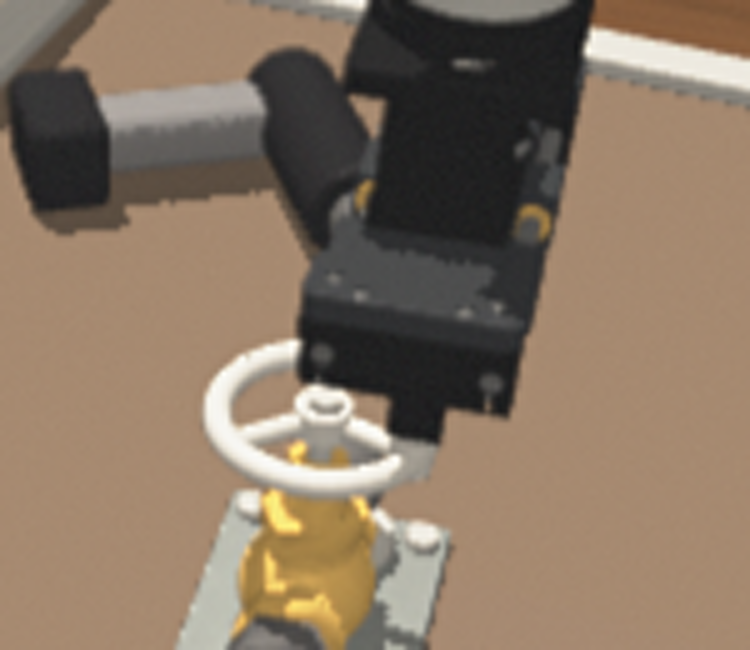

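```bash
cat > check.py <<'E'
import sys; from h import *
s=ctrl.get_state(); f=s['ft_force']; p=s['position']; d=p-HUB
print('F',f.round(1),'th',np.degrees(np.arctan2(d[1],d[0])).round(1),'r',(np.hypot(*d[:2])*1e3).round(1))
sys.exit(0 if np.hypot(f[0],f[1])<17 else 1)
E
python3 -m handwheel '[[4.5,-7.7,0.1,0,0,0,1],[10.5,-14.3,0.2,0,0,0,1],[17.7,-19.5,0.3,0,0,0,1]]' && python3 check.py
for a in "0.5222 0" ; do :; done
python3 - <<'E'
from h import *
# end of the call: commanded
X=np.array([np.cos(.1421),np.sin(.1421)]);Y=np.array([np.sin(.1421),-np.cos(.1421)])
print(np.array([.5058,-.147])+(17.7*X-19.5*Y)/1000)
E
for i in 0 1 2 3 4 5 6 7 8 9; do t=$((-232-36*i)); read x y < <(python3 -c "
import math;t=math.radians($t);print(.5467+.0425*math.cos(t),-.1587+.0425*math.sin(t))"); echo $t; python3 rows.py $x $y .5467 -.1587 .0425 $t -12 3|head -1; done
```

```text
time: 11.15
position: [0.5183, -0.1283, 0.1405]
tool_rot: [3.13, 0.219, -0.005]
ft_force: [-2.5, -5.2, 2.5]
grip_width: 0.224
F [-2.5 -5.2  2.5] th 133.1 r 41.6
[ 0.5206 -0.1252]
-232
[[8.1,-3.6,0.1,0,0,0,1],[16.8,-5.4,0.2,0,0,0,1],[25.7,-5.4,0.3,0,0,0,1]]
-268
[[8.7,1.9,0.1,0,0,0,1],[16.8,5.5,0.2,0,0,0,1],[24.0,10.7,0.3,0,0,0,1]]
-304
[[5.9,6.6,0.1,0,0,0,1],[10.4,14.3,0.2,0,0,0,1],[13.1,22.8,0.3,0,0,0,1]]
-340
[[0.9,8.8,0.1,0,0,0,1],[-0.0,17.7,0.2,0,0,0,1],[-2.8,26.1,0.3,0,0,0,1]]
-376
[[-4.5,7.7,0.1,0,0,0,1],[-10.4,14.3,0.2,0,0,0,1],[-17.6,19.5,0.3,0,0,0,1]]
-412
[[-8.1,3.6,0.1,0,0,0,1],[-16.8,5.4,0.2,0,0,0,1],[-25.7,5.4,0.3,0,0,0,1]]
-448
[[-8.7,-1.9,0.1,0,0,0,1],[-16.8,-5.5,0.2,0,0,0,1],[-24.0,-10.7,0.3,0,0,0,1]]
-484
[[-5.9,-6.6,0.1,0,0,0,1],[-10.4,-14.3,0.2,0,0,0,1],[-13.1,-22.8,0.3,0,0,0,1]]
-520
[[-0.9,-8.8,0.1,0,0,0,1],[0.0,-17.7,0.2,0,0,0,1],[2.8,-26.1,0.3,0,0,0,1]]
-556
[[4.5,-7.7,0.1,0,0,0,1],[10.4,-14.3,0.2,0,0,0,1],[17.6,-19.5,0.3,0,0,0,1]]
```

```bash
M="python3 -m handwheel"; python3 -m handwheel '[[8.1,-3.6,0.1,0,0,0,1],[16.8,-5.4,0.2,0,0,0,1],[25.7,-5.4,0.3,0,0,0,1]]'|grep -v rot && python3 check.py && python3 -m handwheel '[[8.7,1.9,0.1,0,0,0,1],[16.8,5.5,0.2,0,0,0,1],[24,10.7,0.3,0,0,0,1]]' |grep -v rot && python3 check.py && python3 -m handwheel '[[5.9,6.6,0.1,0,0,0,1],[10.4,14.3,0.2,0,0,0,1],[13.1,22.8,0.3,0,0,0,1]]'|grep -v rot && python3 check.py
```

```text
time: 11.52
position: [0.5425, -0.1176, 0.1401]
ft_force: [-4.8, -0.4, 3.1]
grip_width: 0.229
F [-4.8 -0.4  3.1] th 95.8 r 41.3
time: 11.9
position: [0.5679, -0.1233, 0.1397]
ft_force: [-4.8, 1.2, 3.4]
grip_width: 0.226
F [-4.8  1.2  3.4] th 59.1 r 41.3
time: 12.28
position: [0.5849, -0.1421, 0.1395]
ft_force: [-3.8, 4.7, 2.8]
grip_width: 0.223
F [-3.8  4.7  2.8] th 23.4 r 41.6
```

```bash
python3 -m handwheel '[[0.9,8.8,0.1,0,0,0,1],[0,17.7,0.2,0,0,0,1],[-2.8,26.1,0.3,0,0,0,1]]'|grep -v rot && python3 check.py && python3 -m handwheel '[[-4.5,7.7,0.1,0,0,0,1],[-10.4,14.3,0.2,0,0,0,1],[-17.6,19.5,0.3,0,0,0,1]]' |grep -v rot && python3 check.py && python3 -m handwheel '[[-8.1,3.6,0.1,0,0,0,1],[-16.8,5.4,0.2,0,0,0,1],[-25.7,5.4,0.3,0,0,0,1]]'|grep -v rot && python3 check.py
```

```text
time: 12.65
position: [0.5883, -0.1573, 0.1396]
ft_force: [1.2, 27.2, 2.9]
grip_width: 0.228
F [ 1.2 27.2  2.9] th 2.0 r 41.6
```

```bash
python3 check.py && python3 -m handwheel '[[-8.7,-1.9,0.1,0,0,0,1],[-16.8,-5.5,0.2,0,0,0,1],[-24,-10.7,0.3,0,0,0,1]]'|grep -v rot && python3 check.py && python3 -m handwheel '[[-5.9,-6.6,0.1,0,0,0,1],[-10.4,-14.3,0.2,0,0,0,1],[-13.1,-22.8,0.3,0,0,0,1]]' |grep -v rot && python3 check.py && python3 -m handwheel '[[-0.9,-8.8,0.1,0,0,0,1],[0,-17.7,0.2,0,0,0,1],[2.8,-26.1,0.3,0,0,0,1]]'|grep -v rot && python3 check.py
```

```text
F [ 1.2 27.2  2.9] th 2.0 r 41.6
```

```bash
python3 -m handwheel '[[0,0,0,0,0,0,1],[0,0,0,0,0,0,1]]'|grep -v rot ; python3 check.py;  python3 - <<'E'
from h import *
a=ctrl.get_image('side')[:,:,::-1]
b=cv2.resize(a[70:200,290:440],None,fx=5,fy=5,interpolation=cv2.INTER_CUBIC)
cv2.imwrite('pics/s15.png',b)
E
python3 check.py
```

```text
time: 12.9
position: [0.5884, -0.1566, 0.1395]
ft_force: [-0.0, 19.6, 2.8]
grip_width: 0.228
F [-0.  19.6  2.8] th 2.8 r 41.7
F [ 0.8 20.8  3.3] th 2.8 r 41.7
```

View pics/s15.png

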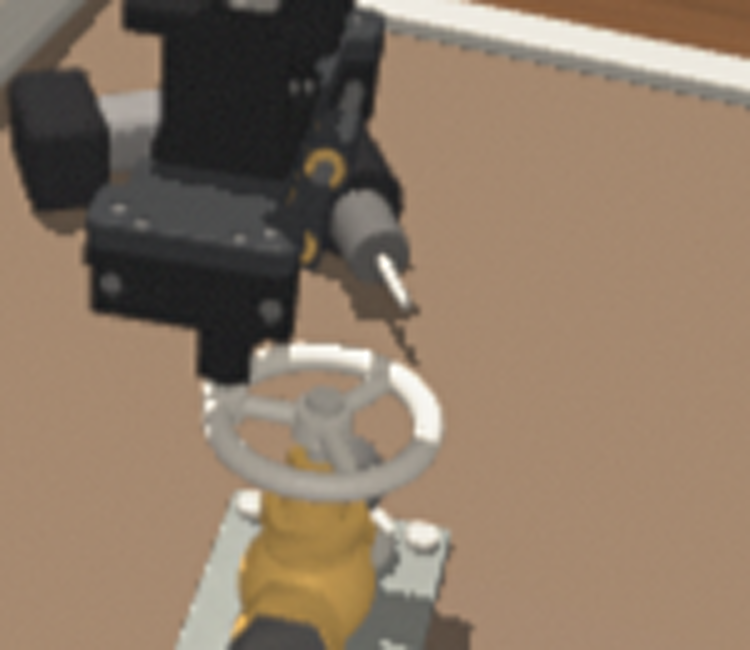

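```bash
python3 -m handwheel '[[-1,4,0,0,0,0,1],[-1,4,0,0,0,0,1]]'|grep -v rot ; python3 check.py
```

```text
time: 13.2
position: [0.5884, -0.1572, 0.1395]
ft_force: [1.1, 25.7, 3.7]
grip_width: 0.226
F [ 1.1 25.7  3.7] th 2.1 r 41.7
```

Run:
```python
import subprocess,numpy as np
H=np.array([.5467,-.1587]);r=.0425
pt=lambda t:H+r*np.array([np.cos(np.radians(t)),np.sin(np.radians(t))])
X=np.array([np.cos(.1421),np.sin(.1421)]);Y=np.array([np.sin(.1421),-np.cos(.1421)])
for c,t,n in ((pt(-16)+(-1*X+4*Y)/1000,-16,12),(pt(164),164,12),(pt(344),344,12)):
    print(subprocess.run(['python3','rows.py',*map(str,(*c,*H,r,t,15,n))],capture_output=True,text=True).stdout)
```

```text
[[4.2,-14.6,-0.1,0,0,0,1],[4.5,-25.7,-0.2,0,0,0,1],[1.9,-36.5,-0.4,0,0,0,1],[-3.3,-46.3,-0.5,0,0,0,1],[-11.0,-54.3,-0.6,0,0,0,1],[-20.4,-60.2,-0.8,0,0,0,1],[-31.0,-63.3,-0.9,0,0,0,1],[-42.1,-63.7,-1.0,0,0,0,1],[-52.9,-61.1,-1.1,0,0,0,1],[-62.7,-55.8,-1.2,0,0,0,1],[-70.7,-48.2,-1.4,0,0,0,1],[-76.6,-38.8,-1.5,0,0,0,1]]
end [ 0.5058 -0.147 ]

[[-3.2,10.6,-0.1,0,0,0,1],[-3.5,21.7,-0.2,0,0,0,1],[-0.9,32.5,-0.4,0,0,0,1],[4.3,42.3,-0.5,0,0,0,1],[12.0,50.3,-0.6,0,0,0,1],[21.4,56.2,-0.8,0,0,0,1],[32.0,59.3,-0.9,0,0,0,1],[43.1,59.7,-1.0,0,0,0,1],[53.9,57.1,-1.1,0,0,0,1],[63.7,51.8,-1.2,0,0,0,1],[71.7,44.2,-1.4,0,0,0,1],[77.6,34.8,-1.5,0,0,0,1]]
end [ 0.5876 -0.1704]

[[3.2,-10.6,-0.1,0,0,0,1],[3.5,-21.7,-0.2,0,0,0,1],[0.9,-32.5,-0.4,0,0,0,1],[-4.3,-42.3,-0.5,0,0,0,1],[-12.0,-50.3,-0.6,0,0,0,1],[-21.4,-56.2,-0.8,0,0,0,1],[-32.0,-59.3,-0.9,0,0,0,1],[-43.1,-59.7,-1.0,0,0,0,1],[-53.9,-57.1,-1.1,0,0,0,1],[-63.7,-51.8,-1.2,0,0,0,1],[-71.7,-44.2,-1.4,0,0,0,1],[-77.6,-34.8,-1.5,0,0,0,1]]
end [ 0.5058 -0.147 ]
```

```bash
python3 -m handwheel '[[4.2,-14.6,-0.1,0,0,0,1],[4.5,-25.7,-0.2,0,0,0,1],[1.9,-36.5,-0.4,0,0,0,1],[-3.3,-46.3,-0.5,0,0,0,1],[-11,-54.3,-0.6,0,0,0,1],[-20.4,-60.2,-0.8,0,0,0,1],[-31,-63.3,-0.9,0,0,0,1],[-42.1,-63.7,-1,0,0,0,1],[-52.9,-61.1,-1.1,0,0,0,1],[-62.7,-55.8,-1.2,0,0,0,1],[-70.7,-48.2,-1.4,0,0,0,1],[-76.6,-38.8,-1.5,0,0,0,1]]' && python3 check.py && python3 -m handwheel '[[-3.2,10.6,-0.1,0,0,0,1],[-3.5,21.7,-0.2,0,0,0,1],[-0.9,32.5,-0.4,0,0,0,1],[4.3,42.3,-0.5,0,0,0,1],[12,50.3,-0.6,0,0,0,1],[21.4,56.2,-0.8,0,0,0,1],[32,59.3,-0.9,0,0,0,1],[43.1,59.7,-1,0,0,0,1],[53.9,57.1,-1.1,0,0,0,1],[63.7,51.8,-1.2,0,0,0,1],[71.7,44.2,-1.4,0,0,0,1],[77.6,34.8,-1.5,0,0,0,1]]' && python3 check.py
```

```text
time: 14.7
position: [0.5067, -0.1458, 0.1408]
tool_rot: [-3.132, -0.222, -0.006]
ft_force: [6.0, 4.8, -3.8]
grip_width: 0.222
F [ 6.   4.8 -3.8] th 162.2 r 42.0
time: 16.2
position: [0.5856, -0.1755, 0.1422]
tool_rot: [3.129, 0.215, -0.004]
ft_force: [-3.1, -6.5, 0.7]
grip_width: 0.223
F [-3.1 -6.5  0.7] th -23.3 r 42.3
```

Continue with another half turn, then the next.

```bash
python3 -m handwheel '[[3.2,-10.6,-0.1,0,0,0,1],[3.5,-21.7,-0.2,0,0,0,1],[0.9,-32.5,-0.4,0,0,0,1],[-4.3,-42.3,-0.5,0,0,0,1],[-12,-50.3,-0.6,0,0,0,1],[-21.4,-56.2,-0.8,0,0,0,1],[-32,-59.3,-0.9,0,0,0,1],[-43.1,-59.7,-1,0,0,0,1],[-53.9,-57.1,-1.1,0,0,0,1],[-63.7,-51.8,-1.2,0,0,0,1],[-71.7,-44.2,-1.4,0,0,0,1],[-77.6,-34.8,-1.5,0,0,0,1]]' && python3 check.py && python3 -m handwheel '[[-3.2,10.6,-0.1,0,0,0,1],[-3.5,21.7,-0.2,0,0,0,1],[-0.9,32.5,-0.4,0,0,0,1],[4.3,42.3,-0.5,0,0,0,1],[12,50.3,-0.6,0,0,0,1],[21.4,56.2,-0.8,0,0,0,1],[32,59.3,-0.9,0,0,0,1],[43.1,59.7,-1,0,0,0,1],[53.9,57.1,-1.1,0,0,0,1],[63.7,51.8,-1.2,0,0,0,1],[71.7,44.2,-1.4,0,0,0,1],[77.6,34.8,-1.5,0,0,0,1]]' && python3 check.py
python3 -m handwheel '[[0,0,0,0,0,0,1],[0,0,0,0,0,0,1]]' && python3 check.py; python3 rows.py .5876 -.1704 .5467 -.1587 .0425 -16 7 4
```

```text
time: 17.7
position: [0.5067, -0.1458, 0.1438]
tool_rot: [-3.132, -0.223, -0.006]
ft_force: [5.6, 4.8, -4.7]
grip_width: 0.227
F [ 5.6  4.8 -4.7] th 162.1 r 42.0
time: 19.2
position: [0.5856, -0.1754, 0.1452]
tool_rot: [3.129, 0.215, -0.004]
ft_force: [-2.8, -5.7, -0.1]
grip_width: 0.224
F [-2.8 -5.7 -0.1] th -23.3 r 42.3
time: 19.45
position: [0.5865, -0.173, 0.1452]
tool_rot: [3.132, 0.219, -0.001]
ft_force: [-1.8, -3.7, 0.3]
grip_width: 0.221
F [-1.8 -3.7  0.3] th -19.7 r 42.3
[[1.8,-4.8,-0.1,0,0,0,1],[3.0,-9.9,-0.1,0,0,0,1],[3.6,-15.0,-0.2,0,0,0,1],[3.6,-20.2,-0.2,0,0,0,1]]
end [ 0.5883 -0.1499]
```

```bash
python3 -m handwheel '[[1.8,-4.8,-0.1,0,0,0,1],[3,-9.9,-0.1,0,0,0,1],[3.6,-15,-0.2,0,0,0,1],[3.7,-18.5,-0.2,0,0,0,1],[3.7,-18.5,-0.2,0,0,0,1],[3.7,-18.5,-0.2,0,0,0,1],[3.7,-18.5,-0.2,0,0,0,1]]' && python3 check.py;  python3 - <<'E'
from h import *
a=ctrl.get_image('side')[:,:,::-1]
cv2.imwrite('pics/s16.png',cv2.resize(a[70:200,290:440],None,fx=5,fy=5,interpolation=cv2.INTER_CUBIC))
cv2.imwrite('pics/s16f.png',a)
cv2.imwrite('pics/t16.png',ctrl.get_image('top')[:,:,::-1])
E
python3 check.py
```

```text
time: 20.32
position: [0.5881, -0.153, 0.1455]
tool_rot: [3.133, 0.221, -0.0]
ft_force: [-0.8, -5.0, 1.0]
grip_width: 0.226
F [-0.8 -5.   1. ] th 7.9 r 41.8
F [-0.3 -4.8  0.4] th 7.9 r 41.8
```

View pics/s16.png

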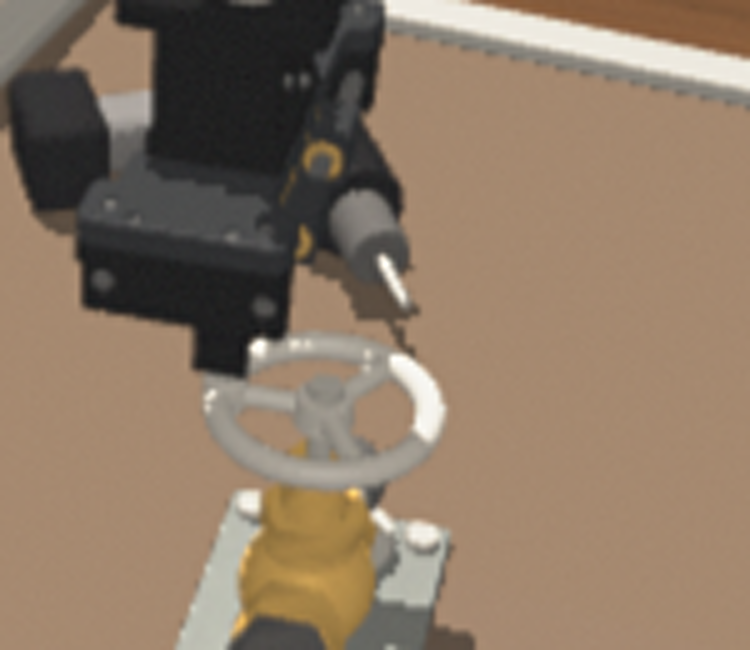

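View pics/s16f.png

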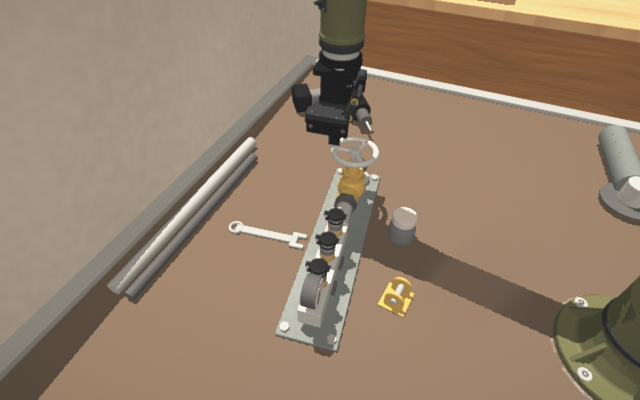

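```bash
python3 -m handwheel '[[0,0,0,0,0,0,1],[0,0,0,0,0,0,1],[0,0,0,0,0,0,1]]' && python3 check.py; python3 -c "
from bench import ctrl
print(ctrl.close_job())"
```

```text
time: 20.8
position: [0.5881, -0.1529, 0.1455]
tool_rot: [3.133, 0.221, -0.0]
ft_force: [-0.2, -4.7, 0.7]
grip_width: 0.222
F [-0.2 -4.7  0.7] th 8.0 r 41.8
the job is handed in; nothing more can be done
None
```

I shut the open dust cap, ran the handwheel clockwise onto its stop, backed it off two turns, and handed the job in at about 21 s still gripping the handle. No verdict is reported on hand-in, so the checks below are my own.

- **Cap:** I pressed shut the outlet nearest the wheel until it met a hard stop at about 26 N. The pictures afterwards showed all three caps shut.
- **Stop:** The wheel stopped after closing about 0.65 turn. It held against a 20–27 N push and moved less than 1° when I pushed harder.
- **Two turns:** The last tool angle was 8.0°, against about 5° estimated at the unloaded stop. That puts the wheel about 3° past two turns, against an allowance of 14°, and it was standing still.
- **Grip:** The force setting was 35 N, and the jaws stood about 19–20 mm apart on the handle. The tool's distance from the wheel axis read 41.8 mm, against 42 mm for the handle.
- **Bystanders:** The spanner, jar and bracket look unmoved in the final side picture. I saved a final top picture but did not view it, and I measured no displacements.

**One disagreement:** the reported TCP did not match the pictures. The fingertips showed about 32–34 mm higher than the state implied, and the contact on the cap confirmed it. I corrected all heights for this. With the correction, the grasp point is within a few millimetres of the handle's centre height. Without it, the distance would be about 30 mm, still under the 35 mm limit.

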